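# Hook a flask-rest bracket into the slotted column in the fume hood

### The job

Pick up the steel flask-rest bracket lying on the bench, hook both its claws into the two slots of the slotted column, and press it down gently at the tab on top of its upstand until it snaps past the sprung catch and sits fully home, with the arm level. Then let go. The slotted channel is not clamped at quite the same height each time, so ease it in by feel, never forcing it hard against the column, and do not knock over or shift the glass flask and beaker.

Things in the scene. Friction and masses are not known exactly. Their poses are not given: they have to be found in the camera images.
- bracket_mid (a point): Middle of the gripping length of the loose steel bracket (280-420 g), 16 mm above its underside; it starts flat on the bench. x runs along the arm towards the claws, z up. The arm is a bar 14 mm wide (y), 32 mm high, from x = -60 to +95 mm; it balances within 10 mm of this point. At x = -98 mm: flat round flask rest, 90 mm wide, 16 mm high, with a cork ring.
- bracket: The same bracket; origin 16 mm below bracket_mid, in the arm's underside, same axes. At x = 95 to 101 mm a flat upstand, 20 mm wide, rises from z = 0 to 160 mm; on top it carries a flat press tab 30 x 24 mm, 5 mm thick, centred over its back (x = 101). Two like claws, 5 mm thick (y), stand from its back in mid width, one 60 mm above the other.
- press_tab (a point): Centre of the top of the bracket's press tab, x = 101, z = 160 mm from the bracket's origin, same axes: the place to press down, close to the column. Pressed down or held far out on the arm, the claws twist and bind in the slots. Home, the tab's top stands 14 mm above the channel's top, reaching over it. Press straight down, yielding to side forces.
- lower_claw (a point): On the bracket, x = 101, z = 30 mm from its origin: where the lower claw's tongue underside meets the upstand's back; same axes. The tongue is 8 mm high; a tooth at its end hangs to 28 mm below this point, with a 6 mm gap between upstand and tooth; the tooth's back is 10.5 mm from the upstand.
- upper_claw (a point): The same point of the upper claw, 60 mm above lower_claw. This claw is alike, but its tooth's lower 18 mm swell into a round-ended knob that reaches back to 16.5 mm from the upstand.
- column: Fixed foot of the slotted column, grey, 150 x 130 x 12 mm with a clamp socket to z = 57 mm; origin at the centre of its underside, z up. In it is clamped an upright aluminium channel 44 mm wide, top at z = 256 mm, whose slotted front face looks along -x, at x = -20 mm. The bracket hangs with its axes parallel to these, arm standing out to -x.
- slots (a point): Point of the column, fixed to the foot (x = -20, y = 0, z = 140 mm from its origin; same axes): nominal middle of the lower slot's bottom edge, in the front face. The clamped channel with its slots, catch and top really stands up to 8.5 mm higher or lower than the heights given, each time differently; no reading shows it: feel or look for it. It does not give.
- upper_slot (a point): The same nominal point of the upper slot, 60 mm above the lower. Both slots: 8 mm wide, 39.5 mm high, plate 4 mm thick. Claws go in level until the upstand meets the face (heights must fit within 1.7 mm: lower_claw about 30 mm above the slot's bottom edge), then down until the tongues rest on the slots' bottom edges: home, with 2 mm play along x.
- catch_point (a point): Nominal middle of the sprung ball catch behind the plate (x = -2, y = 0, z = 192 mm from the foot's origin). Going down, the upper claw's knob meets the ball about 22 mm above home. The bracket's weight does not push past it; pressing on the tab with about 8 to 15 N does; then the ball holds it home. Let go at 22 mm or lower: higher up it tips and snags on the plate.
- catch (a joint): How far the ball is pushed back from its free place, in m: 0 when free, about 0.003 while the knob rides past it, below 0.0015 again once it has snapped over the knob with the bracket home.
- flask: Round glass flask, 92 mm wide, 132 mm high, standing on the bench; origin under its centre. Leave it alone.
- beaker: Glass beaker, 66 mm wide, 85 mm high; origin under its centre. Leave it alone.
Things that resemble listed ones, but are neither listed nor needed, are in the scene too. What is shaped like the column but yellow is not meant.

How it is judged:
By the outcome, as a careful person would: the job done as asked, in the order asked, and still so for the second after the job is handed in, with the robot touching nothing.
It also fails if it takes over 72 s, if anything falls off the work surface, if the arm or the gripper's body presses on something with over 40 N, if the wrist force passes 120 N, or if a joint passes its speed limit or range.

### The arm

A 6-joint arm with a two-finger parallel gripper is mounted at the origin on the work surface. World frame = base frame: x ahead of the robot, y to its left, z up, the work surface at z = 0. Lengths are in m, angles in degrees, forces in N, time in s.
With the tool pointing down it reaches from about 0.25 to 0.725 m from the base axis. Payload 4 kg.
Tool frame: the origin (TCP) lies midway between the tips of the shut fingers; the grasp point (between the pads) lies 19 mm behind it; z points along the fingers, y is the direction in which the jaws open and shut (so a half turn about z gives the same grasp; the last joint's range is limited). The gripper opens to 85 mm and grips with 20 to 120 N. Pads are 22 mm wide; open, the fingers measure 114 mm over their backs; the gripper's body (76 mm by 85 mm) begins 54 mm behind the grasp point. The pads swing forward as they close: fully open they stand 13 mm farther back than shut.
Start: joints at [67.666, 13.785, 0.286, 76.501, 0, 90], TCP at [0.19, 0.462, 0.231] pointing down, gripper open.
Joint ranges: [-155.79, 155.79], [-60.16, 107.12], [-62.33, 73.08], [-114, 123.19], [-81.49, 82.49], [-180, 180]. Speed limits (degrees/s): [159.86, 159.86, 180, 180, 180, 180].

### API

Orientations are given as a 3x3 rotation matrix whose columns are the frame's x, y, z axes.
In Python, from station import r gives the robot as it stands.
- The arm moves only by the tool jog_arm, never from a script. Its argument "commands" is a list of rows, each an object of numbers: "rx", "ry", "rz": the turn, a rotation vector about the tool's x, y, z in degrees; "dx", "dy", "dz": the shift along the tool's x, y, z in mm; "fingers": the opening, from 0 (shut) to 1 (fully open). A call has 1 to 10 rows; each row shifts and turns the pose as measured when the row begins, along the tool's axes as they then stand; what a row does not reach is not made up. A row lasts 1/12 s, in which the tool goes at most 41.7 mm and 7.16 degrees, less where a joint would pass 70% of its speed; a pose out of reach is approached as far as the arm can. A call is refused whole if a number of a shift passes 41.7 or a number of a turn 7.16, either way. A call with a gripper value outside its range is refused whole. The fingers move at their own pace and stop on an object; "newtons" is the grip in N (left out, the last holds). Time passes only in rows, so rows that do not move let the fingers close. It gives the time, the measured TCP pose, the force and the opening at its end, in the units of the state.
- r.get_state(): the state, without advancing time (a new reading comes with each control period).
- r.grab_frame(name): name is "scene" or "top"; returns the picture (400x640x3 uint8, red, green, blue); there is no depth.
- r.calibration(name): a dict with "fx", "fy", "cx", "cy" (pixels), "R" (3x3) and "t" (3): a world point X has camera coordinates R X + t. Camera axes: x right, y down, z forward; pixel columns grow to the right and rows downward; lengths in m; the calibration is good to about 2 mm. A picture is of the moment at which its call begins. calibration takes no time and is no camera call.
- r.sign_off(): hands the job in, once; it reports no verdict.
The state is a dict: "t": time; "qpos": joint angles; "joint_vel": joint speeds; "joint_efforts": joint torques, N m; "ee_pos": TCP position; "ee_rot": TCP orientation; "wrist_force": force on the tool from outside, world axes, zero at the start; "wrist_torque": the same for the moment, N m; "grip_width": finger opening in m.
Only numpy, scipy, OpenCV 4.12 (cv2) and the standard library are available. Lean on these libraries where they do the work, as an engineer would, in place of code of your own. Each camera call takes 0.05 s, during which the arm holds its last target. There are 200 camera calls.

## Working session

There is one attempt and no reset: what is moved stays moved. The work goes in short steps, Python scripts to look and compute and a tool call to move; the robot and the scene stay as the last step left them, time stands still between calls to the robot, and variables do not carry over. Pictures are saved under pics/ and viewed, about 8 in all and at most 12, crops included, and the job is handed in when it is done.

Besides the shell and the picture viewer there is one more tool, called by a JSON object that holds its "method" and its "body". jog_arm: Moves the arm, as the interface text tells. Its arguments: {"type":"object","properties":{"commands":{"type":"array","items":{"type":"object","properties":{"rx":{"type":"number"},"ry":{"type":"number"},"rz":{"type":"number"},"dx":{"type":"number"},"dy":{"type":"number"},"dz":{"type":"number"},"fingers":{"type":"number"}}}},"newtons":{"type":"number"}},"required":["commands"]}

```bash
mkdir -p pics; ls; cat > h.py <<'E'
import numpy as np, cv2, json
from station import r
def save(n,img,crop=None,s=1):
    if crop: x0,y0,x1,y1=crop; img=img[y0:y1,x0:x1]
    cv2.imwrite('pics/'+n,cv2.resize(img[:,:,::-1],None,fx=s,fy=s,interpolation=cv2.INTER_CUBIC))
def ray(c,u,v):
    R=np.array(c['R']);t=np.array(c['t'])
    d=R.T@np.array([(u-c['cx'])/c['fx'],(v-c['cy'])/c['fy'],1]);return -R.T@t,d
def onz(c,u,v,z):
    o,d=ray(c,u,v);return o+d*(z-o[2])/d[2]
def proj(c,X):
    p=np.array(c['R'])@np.array(X)+np.array(c['t']);return c['fx']*p[0]/p[2]+c['cx'],c['fy']*p[1]/p[2]+c['cy']
E
python3 - <<'E'
from h import *
s=r.get_state();print(s)
for n in('scene','top'):
    im=r.grab_frame(n);np.save(n+'0.npy',im);save(n+'0.png',im,s=1.25);c=r.calibration(n);print(n,c)
E
```

```text
pics
{'t': 0.0, 'qpos': array([ 6.76665796e+01,  1.38323619e+01,  2.14470136e-01,  7.65006025e+01,
       -3.03582911e-04,  8.99992985e+01]), 'joint_vel': array([ 0.03096246,  0.06541603, -0.01262064,  0.13405813,  0.06794806,
        0.05004282]), 'joint_efforts': array([-1.61138061e-03, -3.72318077e+01,  2.52407777e+01,  1.67583913e-02,
       -1.94296990e-04,  8.16082519e-06]), 'ee_pos': array([0.18976449, 0.46192174, 0.23041655]), 'ee_rot': array([[-9.24992882e-01,  3.79983628e-01, -7.80973398e-04],
       [ 3.79984431e-01,  9.24990900e-01, -1.91499428e-03],
       [-5.27318886e-06, -2.06811381e-03, -9.99997861e-01]]), 'wrist_force': array([-1.20915437, -0.36808721,  0.74684165]), 'wrist_torque': array([ 0.00246757, -0.01289594, -0.03099572]), 'grip_width': 0.08588850736027749}
scene {'fx': 465.9442320503206, 'fy': 465.9442320503206, 'cx': 312.09226170893635, 'cy': 203.0190778646999, 'R': array([[-0.44202756,  0.89686349, -0.0157325 ],
       [ 0.73934646,  0.35435049, -0.57254042],
       [-0.50791579, -0.26471041, -0.81972553]]), 't': array([ 0.11142511, -0.30027778,  1.47041892])}
top {'fx': 484.4447733181361, 'fy': 484.4447733181361, 'cx': 322.6061692892332, 'cy': 202.9804853668474, 'R': array([[-0.01038905, -0.99979013,  0.01765685],
       [-0.99888659,  0.00956381, -0.0461964 ],
       [ 0.04601784, -0.01811712, -0.99877632]]), 't': array([0.09221669, 0.47785239, 1.35299743])}
```

View pics/scene0.png

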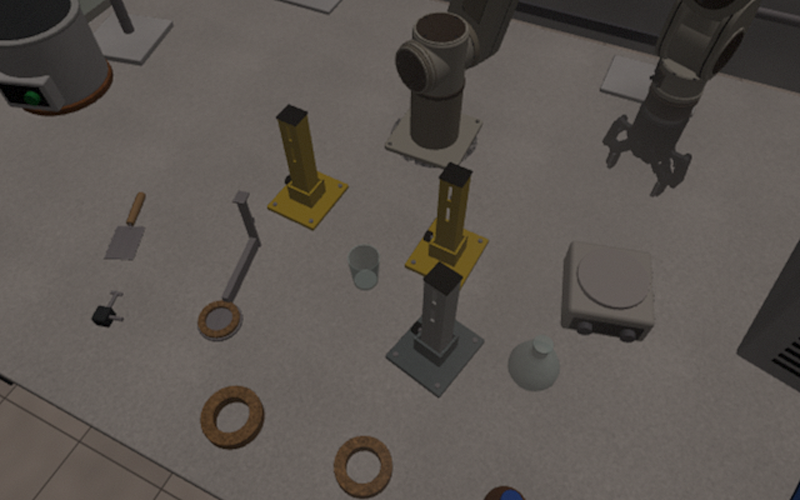

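View pics/top0.png

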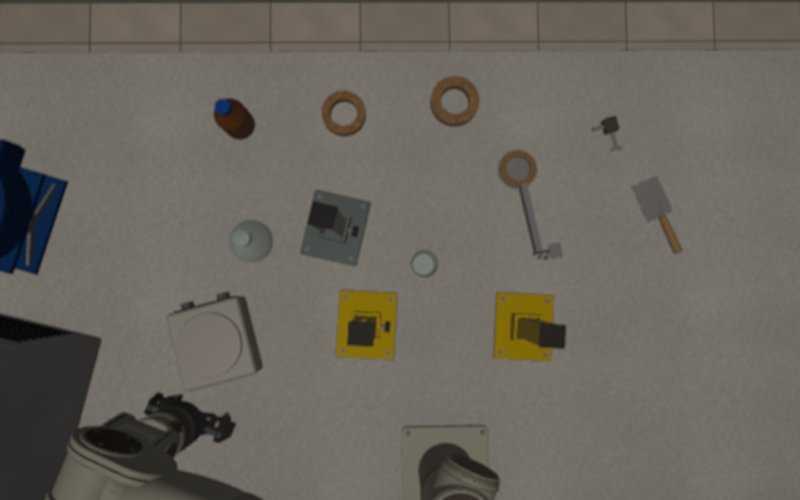

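The scene view shows the grey column at about (435,330), the bracket from rest (220,320) to tab (241,197), the flask at (535,362) and the beaker at (365,267). The top view shows the same layout. I'll zoom in next.

```bash
python3 - <<'E'
from h import *
S=np.load('scene0.npy');T=np.load('top0.npy')
def cr(im,x,y,w=100,h=75): return cv2.resize(np.clip(im[y:y+h,x:x+w].astype(float)*1.8,0,255).astype(np.uint8),(400,300),interpolation=cv2.INTER_CUBIC)
m=np.vstack([np.hstack([cr(S,300,205,140,105),cr(S,140,150,160,120)]),np.hstack([cr(T,235,145,80,60),cr(T,380,110,120,90)])])
save('m1.png',m)
cs,ct=r.calibration('scene'),r.calibration('top')
hsv=cv2.cvtColor(T,cv2.COLOR_RGB2HSV)
for p in [(270,170),(290,200),(250,190),(256,172),(300,185),(424,175),(445,200),(414,133),(350,210)]: print(p,T[p[1],p[0]],hsv[p[1],p[0]])
E
```

```text
(270, 170) [50 48 46] [15 20 50]
(290, 200) [121 115 107] [ 17  30 121]
(250, 190) [72 77 73] [66 17 77]
(256, 172) [36 34 32] [15 28 36]
(300, 185) [117 112 104] [ 18  28 117]
(424, 175) [90 85 85] [ 0 14 90]
(445, 200) [91 86 84] [ 9 20 91]
(414, 133) [90 86 84] [10 17 90]
(350, 210) [95 98 91] [43 18 98]
```

View pics/m1.png

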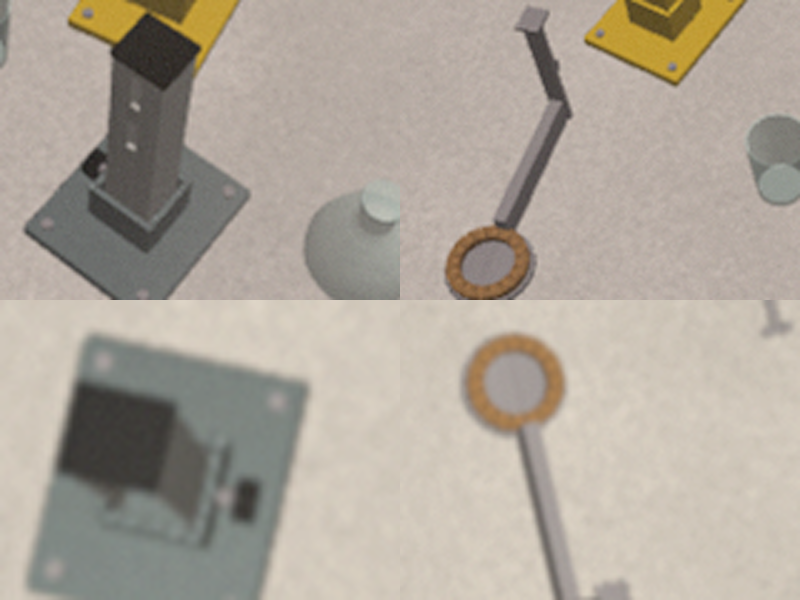

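The montage shows the foot's long axis roughly along world x. The channel's +x and +y faces are visible in the scene view, with two small dots on the +x face. I'll zoom further to tell front from back, and measure the corners in the same run.

```bash
python3 - <<'E'
from h import *
S=np.load('scene0.npy');T=np.load('top0.npy')
def cr(im,x,y,w,h,g=2.2): return cv2.resize(np.clip(im[y:y+h,x:x+w].astype(float)*g,0,255).astype(np.uint8),(400,300),interpolation=cv2.INTER_CUBIC)
m=np.vstack([np.hstack([cr(S,320,205,80,60),cr(S,330,125,80,60)]),np.hstack([cr(T,250,160,60,45),cr(T,400,178,64,48)])])
save('m2.png',m)
cs,ct=r.calibration('scene'),r.calibration('top')
for n,c in(('s',cs),('t',ct)): print(n,(-c['R'].T@c['t']).round(3))
# foot mask in top: greenish grey darker than bench
f=T.astype(int); mask=((f[:,:,1]-f[:,:,0]>=2)&(f[:,:,1]<95)).astype(np.uint8)
mask=cv2.morphologyEx(mask,cv2.MORPH_OPEN,np.ones((3,3)))
n,l,st,ce=cv2.connectedComponentsWithStats(mask)
for i in range(1,n):
    if st[i,4]>60: print(st[i],ce[i])
i=max([i for i in range(1,n) if 230<ce[i][0]<310 and 140<ce[i][1]<220],key=lambda i:st[i,4])
pts=np.argwhere(l==i)[:,::-1].astype(np.float32)
w=np.array([onz(ct,u,v,.012)[:2] for u,v in pts],np.float32)
b=cv2.minAreaRect(w);print('foot',b,cv2.boxPoints(b).round(4).tolist())
# cork ring of bracket in top
h=cv2.cvtColor(T,cv2.COLOR_RGB2HSV);mk=((h[:,:,1]>90)&(h[:,:,0]<20)).astype(np.uint8)
mk[:, :390]=0;mk[:,440:]=0;mk[:115]=0;mk[160:]=0
p=np.argwhere(mk)[:,::-1];c0,rad=cv2.minEnclosingCircle(p.astype(np.float32));print('ring',c0,rad,onz(ct,*c0,.018).round(4))
E
```

```text
s [1.018 0.396 1.035]
t [0.416 0.112 1.372]
[171  79  14  13 138] [177.60869565  84.89855072]
[   0  113   53  106 3461] [ 18.88153713 167.76711933]
[ 241  154   54   58 1567] [269.62029355 185.08615188]
[192 177  24  28 300] [205.62666667 187.90666667]
foot ((0.5392797589302063, 0.24031148850917816), (0.1261216253042221, 0.14492341876029968), 76.75007629394531) [[0.4542999863624573, 0.19550000131130219], [0.5953999757766724, 0.1623000055551529], [0.6243000030517578, 0.2851000130176544], [0.4832000136375427, 0.3183000087738037]]
ring (414.23199462890625, 134.38185119628906) 14.01484203338623 [ 0.67   -0.1734  0.018 ]
```

View pics/m2.png

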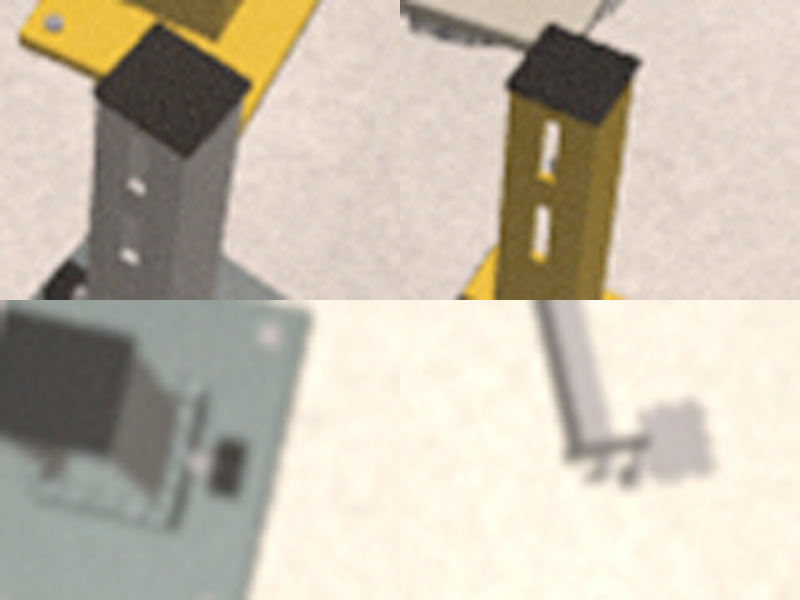

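Light shows through the slots from behind, so the grey channel's open back faces +x world and its slotted front faces the robot. The column yaw is about -13.25° with its centre at (0.539, 0.240). I'll touch off the channel's top with the shut fingers to get its true height, starting by going above it.

{"method": "jog_arm", "body": {"commands": [{"dz": -35,"rz": -4.5,"fingers": 0},{"dz": -35,"rz": -4.5,"fingers": 0},{"dx": -39,"dy": -13.6},{"dx": -39,"dy": -13.6},{"dx": -39,"dy": -13.6},{"dx": -39,"dy": -13.6},{"dx": -39,"dy": -13.6},{"dx": -39,"dy": -13.6},{"dx": -39,"dy": -13.6},{"dx": -20,"dy": -7}], "newtons": 60}}

```text
schema error: expected keys rx, ry, rz, dx, dy, dz, fingers
```

```bash
python3 - <<'E'
from h import *
T=np.load('top0.npy');S=np.load('scene0.npy')
cs,ct=r.calibration('scene'),r.calibration('top')
s=r.get_state();print(s['t'],s['ee_pos'],s['qpos'].round(1),s['wrist_force'],np.degrees(np.arctan2(s['ee_rot'][1,0],s['ee_rot'][0,0])))
def blob(im,x0,y0,x1,y1,f):
    m=np.zeros(im.shape[:2],np.uint8);m[y0:y1,x0:x1]=f(im.astype(int))[y0:y1,x0:x1]
    n,l,st,ce=cv2.connectedComponentsWithStats(m);i=1+st[1:,4].argmax();return ce[i],st[i]
cap=lambda im:(im.max(2)<46)
a=blob(T,240,155,280,195,cap);b=blob(S,335,205,375,240,cap);print('cap',a,b)
def tri(u,v):
    P=[np.array(c['K']) for c in []]
    Ps=[np.array([[c['fx'],0,c['cx']],[0,c['fy'],c['cy']],[0,0,1]])@np.c_[c['R'],c['t']] for c in(ct,cs)]
    X=cv2.triangulatePoints(Ps[0],Ps[1],np.array(u,float).reshape(2,1),np.array(v,float).reshape(2,1));return (X[:3]/X[3]).ravel()
print('cap X',tri(a[0],b[0]),onz(ct,*a[0],.256))
bg=cv2.medianBlur(T,3)
tab=lambda im:(im.max(2)<104)
t=blob(T,437,190,455,210,tab);u=blob(S,183,150,204,165,tab);print('tab',t,u,tri(t[0],u[0]),onz(ct,*t[0],.16))
for nm,p in(('yel',(292,260)),('yelR',(420,262)),('flask',(201,191)),('beaker',(339,211))): print(nm,onz(ct,*p,.01).round(3))
# bar centre line in top: dark pixels
for v in range(150,200,6):
    row=bg[v,405:445].astype(int).sum(1);k=np.where(row<290)[0]+405;print(v,k)
E
```

```text
0.1 [0.18979316 0.46198865 0.23052049] [67.7 13.8  0.2 76.5  0.  90. ] [-0.75943188 -0.20082816  0.04729499] 157.66518690551976
cap (array([258.1462766 , 172.30053191]), array([247, 162,  23,  21, 376], dtype=int32)) (array([353.79487179, 223.00213675]), array([339, 210,  31,  27, 468], dtype=int32))
cap X [0.54038439 0.23970899 0.25238773] [0.53971198 0.23991387 0.256     ]
tab (array([442.89583333, 200.53472222]), array([437, 194,  13,  14, 144], dtype=int32)) (array([192.52988048, 156.66932271]), array([183, 150,  21,  15, 251], dtype=int32)) [ 0.47634552 -0.21481899  0.15832284] [ 0.47511047 -0.21259885  0.16      ]
yel [0.32  0.175 0.01 ]
yelR [ 0.31  -0.184  0.01 ]
flask [0.516 0.428 0.01 ]
beaker [0.456 0.042 0.01 ]
150 [409 410 411 412 413 414 415 416 417 418 419 420 421]
156 [416 417 418 419 420 421 422 423]
162 [417 418 419 420 421 422 423 424]
168 [418 419 420 421 422 423 424 425 426]
174 [420 421 422 423 424 425 426 427]
180 [421 422 423 424 425 426 427 428]
186 [423 424 425 426 427 428 429 430]
192 [424 425 426 427 428 429 430 431]
198 [426 427 428 429 430 431 432 433 437 438 439 440 441 442 443 444]
```

{"method": "jog_arm", "body": {"commands": [{"dx": 0,"dy": 0,"dz": -35,"rx": 0,"ry": 0,"rz": -4.5,"fingers": 0},{"dx": 0,"dy": 0,"dz": -35,"rx": 0,"ry": 0,"rz": -4.5,"fingers": 0},{"dx": -39,"dy": -13.6,"dz": 0,"rx": 0,"ry": 0,"rz": 0,"fingers": 0},{"dx": -39,"dy": -13.6,"dz": 0,"rx": 0,"ry": 0,"rz": 0,"fingers": 0},{"dx": -39,"dy": -13.6,"dz": 0,"rx": 0,"ry": 0,"rz": 0,"fingers": 0},{"dx": -39,"dy": -13.6,"dz": 0,"rx": 0,"ry": 0,"rz": 0,"fingers": 0},{"dx": -39,"dy": -13.6,"dz": 0,"rx": 0,"ry": 0,"rz": 0,"fingers": 0},{"dx": -39,"dy": -13.6,"dz": 0,"rx": 0,"ry": 0,"rz": 0,"fingers": 0},{"dx": -39,"dy": -13.6,"dz": 0,"rx": 0,"ry": 0,"rz": 0,"fingers": 0},{"dx": -20,"dy": -7,"dz": 0,"rx": 0,"ry": 0,"rz": 0,"fingers": 0}], "newtons": 60}}

```text
t: 0.93
ee_pos: [0.4544, 0.2945, 0.297]
ee_rot: [[-0.979, 0.205, -0.008], [0.205, 0.979, -0.014], [0.005, -0.015, -1.0]]
wrist_force: [-0.0, 0.6, -0.6]
grip_width: -0.0
```

{"method": "jog_arm", "body": {"commands": [{"dx": -32,"dy": -12,"dz": 0,"rx": 0,"ry": 0,"rz": 1.4,"fingers": 0},{"dx": -32,"dy": -12,"dz": 0,"rx": 0,"ry": 0,"rz": 0,"fingers": 0},{"dx": -28,"dy": -11,"dz": 0,"rx": 0,"ry": 0,"rz": 0,"fingers": 0},{"dx": 0,"dy": 0,"dz": 9,"rx": 0,"ry": 0,"rz": 0,"fingers": 0},{"dx": 0,"dy": 0,"dz": 9,"rx": 0,"ry": 0,"rz": 0,"fingers": 0},{"dx": 0,"dy": 0,"dz": 6,"rx": 0,"ry": 0,"rz": 0,"fingers": 0},{"dx": 0,"dy": 0,"dz": 0,"rx": 0,"ry": 0,"rz": 0,"fingers": 0}]}}

```text
t: 1.52
ee_pos: [0.5426, 0.231, 0.2656]
ee_rot: [[-0.971, 0.239, -0.016], [0.239, 0.971, -0.018], [0.011, -0.021, -1.0]]
wrist_force: [-0.2, 0.4, -0.6]
grip_width: -0.0
```

{"method": "jog_arm", "body": {"commands": [{"dx": 0,"dy": 8,"dz": 0,"rx": -1.2,"ry": -0.6,"rz": -0.6,"fingers": 0},{"dx": 0,"dy": 0,"dz": 1.5,"rx": 0,"ry": 0,"rz": 0,"fingers": 0},{"dx": 0,"dy": 0,"dz": 1.5,"rx": 0,"ry": 0,"rz": 0,"fingers": 0},{"dx": 0,"dy": 0,"dz": 1.5,"rx": 0,"ry": 0,"rz": 0,"fingers": 0},{"dx": 0,"dy": 0,"dz": 1.5,"rx": 0,"ry": 0,"rz": 0,"fingers": 0},{"dx": 0,"dy": 0,"dz": 1.5,"rx": 0,"ry": 0,"rz": 0,"fingers": 0},{"dx": 0,"dy": 0,"dz": 1.5,"rx": 0,"ry": 0,"rz": 0,"fingers": 0},{"dx": 0,"dy": 0,"dz": 1,"rx": 0,"ry": 0,"rz": 0,"fingers": 0}]}}

```text
t: 2.18
ee_pos: [0.5416, 0.2405, 0.2621]
ee_rot: [[-0.975, 0.222, 0.011], [0.222, 0.975, -0.005], [-0.012, -0.003, -1.0]]
wrist_force: [1.2, -1.6, 2.9]
grip_width: -0.0001
```

{"method": "jog_arm", "body": {"commands": [{"dx": 0,"dy": 0,"dz": 1,"rx": 0,"ry": 0,"rz": 0,"fingers": 0},{"dx": 0,"dy": 0,"dz": 1,"rx": 0,"ry": 0,"rz": 0,"fingers": 0},{"dx": 0,"dy": 0,"dz": 1,"rx": 0,"ry": 0,"rz": 0,"fingers": 0},{"dx": 0,"dy": 0,"dz": 1,"rx": 0,"ry": 0,"rz": 0,"fingers": 0}]}}

```text
t: 2.52
ee_pos: [0.5416, 0.2405, 0.2621]
ee_rot: [[-0.975, 0.221, 0.017], [0.221, 0.975, -0.005], [-0.017, -0.001, -1.0]]
wrist_force: [0.0, -2.7, 6.0]
grip_width: -0.0001
```

```bash
python3 - <<'E'
from h import *
s=r.get_state();print(s['t'],s['ee_pos'],s['ee_rot'].round(3).tolist(),s['wrist_force'],s['joint_vel'].round(2))
im=r.grab_frame('scene');np.save('scene1.npy',im);save('s1.png',np.clip(im*1.8,0,255).astype(np.uint8),(280,130,440,250),4)
E
```

```text
2.5167 [0.54158274 0.24052095 0.26208752] [[-0.975, 0.221, 0.017], [0.221, 0.975, -0.005], [-0.017, -0.001, -1.0]] [ 0.02452079 -2.74360359  6.03231034] [ 0.06 -0.74 -1.17 -1.32 -0.33  0.08]
```

View pics/s1.png

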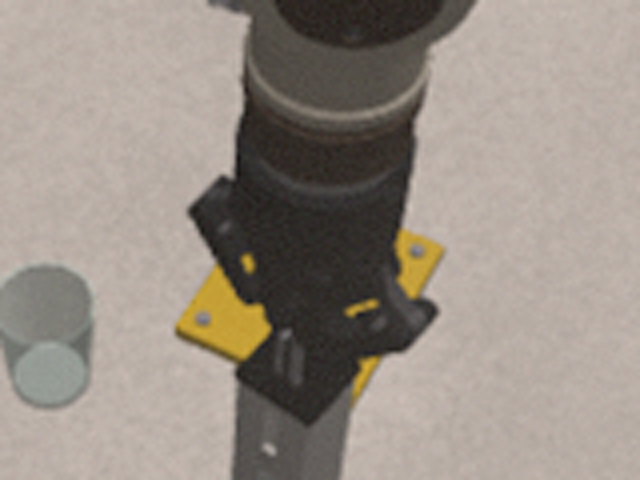

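Contact at z=0.262 reads higher than the triangulated cap (about 0.252), so I'll check the fingertip later. First I need to be sure which face has the slots.

```bash
python3 - <<'E'
from h import *
S=np.load('scene0.npy');T=np.load('top0.npy')
def cr(im,x,y,w,h,g):
    c=im[y:y+h,x:x+w].astype(float);c=(c-20)*g;return cv2.resize(np.clip(c,0,255).astype(np.uint8),(400,300),interpolation=cv2.INTER_LANCZOS4)
m=np.vstack([np.hstack([cr(S,328,215,60,45,3),cr(S,215,90,60,45,3)]),np.hstack([cr(T,240,158,48,36,3),cr(S,335,128,60,45,3)])])
save('m3.png',m)
cs,ct=r.calibration('scene'),r.calibration('top')
s=r.get_state();print(proj(cs,s['ee_pos']),proj(ct,s['ee_pos']))
e=np.array([.9734,-.2291,0]);f=np.array([.2291,.9734,0]);C=np.array([.5398,.240,0])
for x in(-20,):
  for dz in(0,6):
    for z in(140,179.5,200,239.5):
      X=C+e*x/1e3+[0,0,(z+dz)/1e3];p=proj(cs,X);print(dz,z,np.round(p,1),'crop',((np.array(p)-[328,215])*6.667).round())
E
```

```text
(np.float64(354.59486990014796), np.float64(220.96389009418306)) (np.float64(257.57237721491305), np.float64(171.21221309845586))
0 140 [356.8 244.3] crop [192. 195.]
0 179.5 [358. 235.] crop [200. 134.]
0 200 [358.6 230. ] crop [204. 100.]
0 239.5 [359.9 219.8] crop [213.  32.]
6 140 [357.  242.9] crop [193. 186.]
6 179.5 [358.2 233.6] crop [201. 124.]
6 200 [358.8 228.5] crop [206.  90.]
6 239.5 [360.1 218.2] crop [214.  21.]
```

View pics/m3.png

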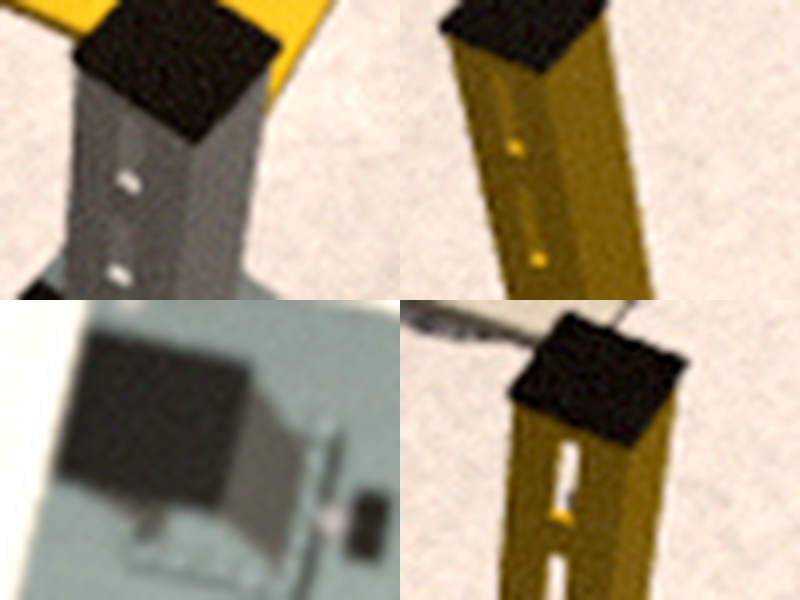

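Each slot shows as a faint band ending in a bright dot, its lit bottom edge, at about (347,242) and (346,256) in the scene view. That puts the slotted face toward world +x, as on both yellow columns. So the column's x axis is about (-0.973, 0.229), and the bracket only needs a turn of about -25°. While I'm here, I'll feel the channel's sides for the lateral centre.

{"method": "jog_arm", "body": {"commands": [{"dx": 0,"dy": 0,"dz": -10,"rx": 0,"ry": 1,"rz": 0.4,"fingers": 0},{"dx": 0,"dy": 28,"dz": -2,"rx": 0,"ry": 0,"rz": 0,"fingers": 0},{"dx": 0,"dy": 28,"dz": 0,"rx": 0,"ry": 0,"rz": 0,"fingers": 0},{"dx": 0,"dy": 0,"dz": 0,"rx": 0,"ry": 0,"rz": 0,"fingers": 0},{"dx": 0,"dy": 0,"dz": 15,"rx": 0,"ry": 0,"rz": 0,"fingers": 0},{"dx": 0,"dy": 0,"dz": 15,"rx": 0,"ry": 0,"rz": 0,"fingers": 0},{"dx": 0,"dy": 0,"dz": 0,"rx": 0,"ry": 0,"rz": 0,"fingers": 0}]}}

```text
t: 3.15
ee_pos: [0.5506, 0.3003, 0.2406]
ee_rot: [[-0.974, 0.225, -0.009], [0.225, 0.974, 0.002], [0.009, -0.0, -1.0]]
wrist_force: [-1.0, 0.1, -2.1]
grip_width: -0.0
```

```bash
python3 - <<'E'
from h import *
S=np.load('scene0.npy').astype(float)
cs,ct=r.calibration('scene'),r.calibration('top')
e=np.array([-.9734,.2291,0]);C=np.array([.5398,.240,0])
g=S.sum(2)
for n,(x,y) in(('up',(347,242)),('lo',(346,256))):
    w=g[y-4:y+5,x-4:x+5];w=np.clip(w-np.median(w)-40,0,None);Y,X=np.mgrid[y-4:y+5,x-4:x+5]
    u,v=(w*X).sum()/w.sum(),(w*Y).sum()/w.sum()
    z0=.2 if n=='up' else .14
    P=C+e*-.018
    # intersect ray with the plane x_col=-18mm
    o,d=ray(cs,u,v);k=(e@P-e@o)/(e@d);H=o+k*d;f=np.array([-.2291,-.9734,0])
    print(n,(u,v),H.round(4),'dz',(H[2]-z0)*1e3,'ycol mm',(H-C)@f*1e3)
E
```

```text
up (np.float64(346.9926650366748), np.float64(241.8435207823961)) [0.5569 0.2341 0.1995] dz -0.45276458729764935 ycol mm 1.8465797964269788
lo (np.float64(345.470715835141), np.float64(255.75704989154013)) [0.5567 0.2334 0.1389] dz -1.1076308833727344 ycol mm 2.5163198721853783
```

{"method": "jog_arm", "body": {"commands": [{"dx": 0,"dy": -9,"dz": 0,"rx": 0,"ry": 0,"rz": 0,"fingers": 0},{"dx": 0,"dy": -2.5,"dz": 0,"rx": 0,"ry": 0,"rz": 0,"fingers": 0},{"dx": 0,"dy": -2.5,"dz": 0,"rx": 0,"ry": 0,"rz": 0,"fingers": 0},{"dx": 0,"dy": -2.5,"dz": 0,"rx": 0,"ry": 0,"rz": 0,"fingers": 0},{"dx": 0,"dy": -2.5,"dz": 0,"rx": 0,"ry": 0,"rz": 0,"fingers": 0},{"dx": 0,"dy": -2.5,"dz": 0,"rx": 0,"ry": 0,"rz": 0,"fingers": 0},{"dx": 0,"dy": -2,"dz": 0,"rx": 0,"ry": 0,"rz": 0,"fingers": 0},{"dx": 0,"dy": -2,"dz": 0,"rx": 0,"ry": 0,"rz": 0,"fingers": 0},{"dx": 0,"dy": -2,"dz": 0,"rx": 0,"ry": 0,"rz": 0,"fingers": 0},{"dx": 0,"dy": -2,"dz": 0,"rx": 0,"ry": 0,"rz": 0,"fingers": 0}]}}

```text
t: 3.98
ee_pos: [0.5434, 0.2792, 0.2401]
ee_rot: [[-0.976, 0.219, -0.01], [0.219, 0.976, 0.021], [0.014, 0.018, -1.0]]
wrist_force: [1.5, 5.7, -3.0]
grip_width: -0.0
```

{"method": "jog_arm", "body": {"commands": [{"dx": 0,"dy": 5,"dz": -10,"rx": 1,"ry": -0.8,"rz": 0.6,"fingers": 0},{"dx": 0,"dy": 0,"dz": -30,"rx": 0,"ry": 0,"rz": 0,"fingers": 0},{"dx": 0,"dy": -34,"dz": 0,"rx": 0,"ry": 0,"rz": 0,"fingers": 0},{"dx": 0,"dy": -34,"dz": 0,"rx": 0,"ry": 0,"rz": 0,"fingers": 0},{"dx": 0,"dy": -34,"dz": 0,"rx": 0,"ry": 0,"rz": 0,"fingers": 0},{"dx": 0,"dy": -5,"dz": 0,"rx": 0,"ry": 0,"rz": 0,"fingers": 0},{"dx": 0,"dy": 0,"dz": 18,"rx": 0,"ry": 0,"rz": 0,"fingers": 0},{"dx": 0,"dy": 0,"dz": 18,"rx": 0,"ry": 0,"rz": 0,"fingers": 0},{"dx": 0,"dy": 0,"dz": 0,"rx": 0,"ry": 0,"rz": 0,"fingers": 0}]}}

```text
t: 4.73
ee_pos: [0.5231, 0.1778, 0.2496]
ee_rot: [[-0.974, 0.228, 0.013], [0.228, 0.974, 0.004], [-0.012, 0.007, -1.0]]
wrist_force: [0.4, 0.8, -0.8]
grip_width: -0.0002
```

{"method": "jog_arm", "body": {"commands": [{"dx": 0,"dy": 9,"dz": 9,"rx": 0.4,"ry": 0.7,"rz": 0,"fingers": 0},{"dx": 0,"dy": 6,"dz": 0,"rx": 0,"ry": 0,"rz": 0,"fingers": 0},{"dx": 0,"dy": 2.5,"dz": 0,"rx": 0,"ry": 0,"rz": 0,"fingers": 0},{"dx": 0,"dy": 2.5,"dz": 0,"rx": 0,"ry": 0,"rz": 0,"fingers": 0},{"dx": 0,"dy": 2.5,"dz": 0,"rx": 0,"ry": 0,"rz": 0,"fingers": 0},{"dx": 0,"dy": 2.5,"dz": 0,"rx": 0,"ry": 0,"rz": 0,"fingers": 0},{"dx": 0,"dy": 2.5,"dz": 0,"rx": 0,"ry": 0,"rz": 0,"fingers": 0},{"dx": 0,"dy": 2,"dz": 0,"rx": 0,"ry": 0,"rz": 0,"fingers": 0},{"dx": 0,"dy": 2,"dz": 0,"rx": 0,"ry": 0,"rz": 0,"fingers": 0},{"dx": 0,"dy": 2,"dz": 0,"rx": 0,"ry": 0,"rz": 0,"fingers": 0}]}}

```text
t: 5.57
ee_pos: [0.5303, 0.2045, 0.2451]
ee_rot: [[-0.973, 0.232, 0.0], [0.232, 0.973, -0.018], [-0.004, -0.017, -1.0]]
wrist_force: [-2.1, -5.5, 1.3]
grip_width: 0.0003
```

{"method": "jog_arm", "body": {"commands": [{"dx": 0,"dy": -20,"dz": -10,"rx": -1,"ry": 0,"rz": 0,"fingers": 0},{"dx": -4,"dy": -36,"dz": 0,"rx": 0,"ry": 0,"rz": -3.2,"fingers": 0},{"dx": -4,"dy": -38,"dz": 0,"rx": 0,"ry": 0,"rz": -3.2,"fingers": 0},{"dx": -4,"dy": -38,"dz": 0,"rx": 0,"ry": 0,"rz": -3.2,"fingers": 0},{"dx": -4,"dy": -38,"dz": 0,"rx": 0,"ry": 0,"rz": -3.2,"fingers": 0},{"dx": -4,"dy": -38,"dz": 0,"rx": 0,"ry": 0,"rz": -3.2,"fingers": 0},{"dx": -4,"dy": -38,"dz": 30,"rx": 0,"ry": 0,"rz": -3.2,"fingers": 0},{"dx": -4,"dy": -38,"dz": 40,"rx": 0,"ry": 0,"rz": -3.2,"fingers": 0},{"dx": -4,"dy": -20,"dz": 40,"rx": 0,"ry": 0,"rz": -2.6,"fingers": 0},{"dx": 0,"dy": 0,"dz": 40,"rx": 0,"ry": 0,"rz": 0,"fingers": 0}]}}

```text
t: 6.4
ee_pos: [0.5567, -0.0914, 0.1326]
ee_rot: [[-0.972, -0.23, 0.041], [-0.23, 0.973, -0.004], [-0.039, -0.013, -0.999]]
wrist_force: [0.8, -0.4, -0.3]
grip_width: 0.0003
```

{"method": "jog_arm", "body": {"commands": [{"dx": 0,"dy": 0,"dz": 38,"rx": -0.7,"ry": 2.2,"rz": 1.6,"fingers": 0},{"dx": 0,"dy": 0,"dz": 38,"rx": 0,"ry": 0,"rz": 0,"fingers": 0},{"dx": 0,"dy": 0,"dz": 30,"rx": 0,"ry": 0,"rz": 0,"fingers": 0},{"dx": 0,"dy": 0,"dz": 5,"rx": 0,"ry": 0,"rz": 0,"fingers": 0},{"dx": 0,"dy": 0,"dz": 3,"rx": 0,"ry": 0,"rz": 0,"fingers": 0},{"dx": 0,"dy": 0,"dz": 2.5,"rx": 0,"ry": 0,"rz": 0,"fingers": 0},{"dx": 0,"dy": 0,"dz": 2.5,"rx": 0,"ry": 0,"rz": 0,"fingers": 0},{"dx": 0,"dy": 0,"dz": 2,"rx": 0,"ry": 0,"rz": 0,"fingers": 0},{"dx": 0,"dy": 0,"dz": 2,"rx": 0,"ry": 0,"rz": 0,"fingers": 0},{"dx": 0,"dy": 0,"dz": 2,"rx": 0,"ry": 0,"rz": 0,"fingers": 0}]}}

```text
t: 7.23
ee_pos: [0.5605, -0.0942, 0.0043]
ee_rot: [[-0.98, -0.197, 0.004], [-0.197, 0.98, -0.0], [-0.004, -0.001, -1.0]]
wrist_force: [-0.7, 0.0, -1.4]
grip_width: 0.0002
```

{"method": "jog_arm", "body": {"commands": [{"dx": 0,"dy": 0,"dz": 1.5,"rx": 0,"ry": 0,"rz": 0,"fingers": 0},{"dx": 0,"dy": 0,"dz": 1.5,"rx": 0,"ry": 0,"rz": 0,"fingers": 0},{"dx": 0,"dy": 0,"dz": 1.5,"rx": 0,"ry": 0,"rz": 0,"fingers": 0},{"dx": 0,"dy": 0,"dz": 1.5,"rx": 0,"ry": 0,"rz": 0,"fingers": 0},{"dx": 0,"dy": 0,"dz": 1.5,"rx": 0,"ry": 0,"rz": 0,"fingers": 0},{"dx": 0,"dy": 0,"dz": 1.5,"rx": 0,"ry": 0,"rz": 0,"fingers": 0}]}}

```text
t: 7.73
ee_pos: [0.5633, -0.0944, 0.0]
ee_rot: [[-0.98, -0.197, 0.012], [-0.197, 0.98, -0.002], [-0.011, -0.004, -1.0]]
wrist_force: [-7.1, 1.3, 18.9]
grip_width: -0.0002
```

Fingertips touch the bench at a reading of 0.000, so the TCP height is right and the cap's top really is at 0.262 (+6 mm). The side touches put the column centre at (0.540, 0.241). Now the pick.

{"method": "jog_arm", "body": {"commands": [{"dx": 0,"dy": 0,"dz": -38,"rx": -0.2,"ry": 0.6,"rz": 0,"fingers": 1},{"dx": 0,"dy": 0,"dz": -34,"rx": 0,"ry": 0,"rz": 0,"fingers": 1},{"dx": 6,"dy": -33,"dz": 0,"rx": 0,"ry": 0,"rz": 0,"fingers": 1},{"dx": 6,"dy": -33,"dz": 0,"rx": 0,"ry": 0,"rz": 0,"fingers": 1},{"dx": 6,"dy": -30,"dz": 0,"rx": 0,"ry": 0,"rz": 0,"fingers": 1},{"dx": 0,"dy": 0,"dz": 0,"rx": 0,"ry": 0,"rz": 0,"fingers": 1},{"dx": 0,"dy": 0,"dz": 0,"rx": 0,"ry": 0,"rz": 0,"fingers": 1}]}}

```text
t: 8.32
ee_pos: [0.5642, -0.1943, 0.0752]
ee_rot: [[-0.979, -0.202, -0.001], [-0.202, 0.979, -0.001], [0.001, -0.001, -1.0]]
wrist_force: [0.5, -0.3, -0.0]
grip_width: 0.083
```

```bash
python3 - <<'E'
from h import *
im=r.grab_frame('top');save('t2.png',np.clip(im*1.8,0,255).astype(np.uint8),(370,90,490,230),4)
print(r.get_state()['ee_pos'])
E
```

```text
[ 0.56408198 -0.19449024  0.0750962 ]
```

View pics/t2.png

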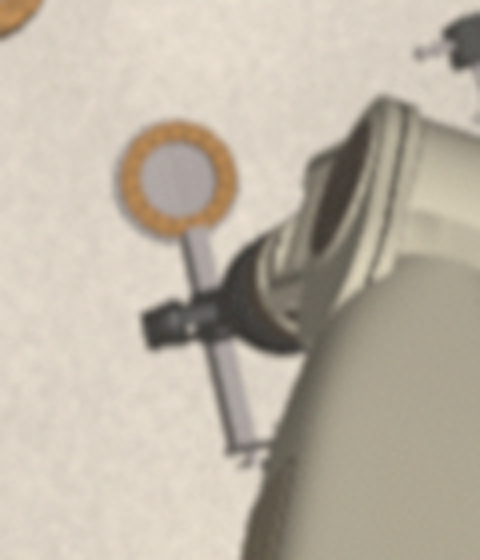

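The left jaw clears the bar at about (165,325) and sits square to it; the upstand is at (245,445). I'll lower and grip.

{"method": "jog_arm", "body": {"commands": [{"dx": 0,"dy": 0,"dz": 30,"rx": 0,"ry": 0,"rz": 0,"fingers": 1},{"dx": 0,"dy": 0,"dz": 26,"rx": 0,"ry": 0,"rz": 0,"fingers": 1},{"dx": 0,"dy": 0,"dz": 10,"rx": 0,"ry": 0,"rz": 0,"fingers": 1},{"dx": 0,"dy": 0,"dz": 4,"rx": 0,"ry": 0,"rz": 0,"fingers": 1},{"dx": 0,"dy": 0,"dz": 0,"rx": 0,"ry": 0,"rz": 0,"fingers": 0.3},{"dx": 0,"dy": 0,"dz": 0,"rx": 0,"ry": 0,"rz": 0,"fingers": 0},{"dx": 0,"dy": 0,"dz": 0,"rx": 0,"ry": 0,"rz": 0,"fingers": 0},{"dx": 0,"dy": 0,"dz": 0,"rx": 0,"ry": 0,"rz": 0,"fingers": 0},{"dx": 0,"dy": 0,"dz": 0,"rx": 0,"ry": 0,"rz": 0,"fingers": 0}], "newtons": 60}}

```text
t: 9.12
ee_pos: [0.5664, -0.1903, 0.0062]
ee_rot: [[-0.978, -0.208, 0.003], [-0.208, 0.978, -0.002], [-0.002, -0.003, -1.0]]
wrist_force: [-0.2, -3.1, 0.2]
grip_width: 0.0256
```

{"method": "jog_arm", "body": {"commands": [{"dx": 0,"dy": 0,"dz": 0,"rx": 0,"ry": 0,"rz": 0,"fingers": 0},{"dx": 0,"dy": 0,"dz": 0,"rx": 0,"ry": 0,"rz": 0,"fingers": 0},{"dx": 0,"dy": 0,"dz": 0,"rx": 0,"ry": 0,"rz": 0,"fingers": 0},{"dx": 0,"dy": 0,"dz": 0,"rx": 0,"ry": 0,"rz": 0,"fingers": 0},{"dx": 0,"dy": 0,"dz": 0,"rx": 0,"ry": 0,"rz": 0,"fingers": 0}], "newtons": 60}}

```text
t: 9.53
ee_pos: [0.5666, -0.1906, 0.0073]
ee_rot: [[-0.978, -0.207, 0.004], [-0.207, 0.978, -0.003], [-0.003, -0.004, -1.0]]
wrist_force: [0.6, -0.1, -1.2]
grip_width: 0.0129
```

{"method": "jog_arm", "body": {"commands": [{"dx": 0,"dy": 0,"dz": -10,"rx": 0,"ry": 0,"rz": 0,"fingers": 0},{"dx": 0,"dy": 0,"dz": -25,"rx": 0,"ry": 0,"rz": 0,"fingers": 0},{"dx": 0,"dy": 0,"dz": -35,"rx": 0,"ry": 0,"rz": 0,"fingers": 0},{"dx": 0,"dy": 0,"dz": -38,"rx": 0,"ry": 0,"rz": 0,"fingers": 0},{"dx": 0,"dy": 0,"dz": -38,"rx": 0,"ry": 0,"rz": 0,"fingers": 0},{"dx": -16,"dy": 10,"dz": 0,"rx": 0,"ry": 0,"rz": 3.6,"fingers": 0},{"dx": -20,"dy": 16,"dz": 0,"rx": 0,"ry": 0,"rz": 3.6,"fingers": 0},{"dx": -24,"dy": 20,"dz": 0,"rx": 0,"ry": 0,"rz": 3.6,"fingers": 0},{"dx": -24,"dy": 25,"dz": 0,"rx": 0,"ry": 0,"rz": 3.6,"fingers": 0},{"dx": -20,"dy": 25,"dz": 0,"rx": 0,"ry": 0,"rz": 3.6,"fingers": 0}]}}

```text
t: 10.37
ee_pos: [0.6604, -0.0902, 0.1646]
ee_rot: [[-0.991, 0.132, -0.003], [0.132, 0.991, -0.002], [0.003, -0.002, -1.0]]
wrist_force: [0.7, -0.9, -2.9]
grip_width: 0.013
```

{"method": "jog_arm", "body": {"commands": [{"dx": -6,"dy": 30,"dz": 0,"rx": 0,"ry": 0,"rz": 3,"fingers": 0},{"dx": 0,"dy": 36,"dz": 0,"rx": 0,"ry": 0,"rz": 2.6,"fingers": 0},{"dx": 6,"dy": 36,"dz": 0,"rx": 0,"ry": 0,"rz": 0,"fingers": 0},{"dx": 6,"dy": 36,"dz": 0,"rx": 0,"ry": 0,"rz": 0,"fingers": 0},{"dx": 7,"dy": 36,"dz": 0,"rx": 0,"ry": 0,"rz": 0,"fingers": 0},{"dx": 7,"dy": 36,"dz": 0,"rx": 0,"ry": 0,"rz": 0,"fingers": 0},{"dx": 7,"dy": 30,"dz": 0,"rx": 0,"ry": 0,"rz": 0,"fingers": 0},{"dx": 5,"dy": 20,"dz": 0,"rx": 0,"ry": 0,"rz": 0,"fingers": 0},{"dx": 0,"dy": 0,"dz": 0,"rx": 0,"ry": 0,"rz": 0,"fingers": 0}]}}

```text
t: 11.12
ee_pos: [0.688, 0.1893, 0.1652]
ee_rot: [[-0.973, 0.232, -0.004], [0.232, 0.973, 0.0], [0.004, -0.001, -1.0]]
wrist_force: [0.5, 0.6, -2.9]
grip_width: 0.0129
```

{"method": "jog_arm", "body": {"commands": [{"dx": 5,"dy": 10,"dz": 6,"rx": 0,"ry": 0,"rz": 0,"fingers": 0},{"dx": 4,"dy": 6,"dz": 5,"rx": 0,"ry": 0,"rz": 0,"fingers": 0},{"dx": 3,"dy": 1,"dz": 1,"rx": 0,"ry": 0,"rz": 0,"fingers": 0},{"dx": 0,"dy": 0,"dz": 0,"rx": 0,"ry": 0,"rz": 0,"fingers": 0}]}}

```text
t: 11.45
ee_pos: [0.6782, 0.2109, 0.1517]
ee_rot: [[-0.973, 0.231, -0.006], [0.231, 0.973, -0.001], [0.006, -0.002, -1.0]]
wrist_force: [-0.3, -0.3, -3.2]
grip_width: 0.0127
```

```bash
python3 - <<'E'
from h import *
def avg(n,k=4): return np.mean([r.grab_frame(n).astype(float) for _ in range(k)],0)
S=avg('scene');T=avg('top');np.save('s3.npy',S);np.save('t3.npy',T)
def cr(im,x,y,w,h,g): return cv2.resize(np.clip((im[y:y+h,x:x+w]-15)*g,0,255).astype(np.uint8),(400,400),interpolation=cv2.INTER_CUBIC)
save('m4.png',np.hstack([cr(S,310,190,80,80,2.2),cr(T,235,140,70,70,2.2)]))
s=r.get_state();p=s['ee_pos'];print(s['t'],p,s['ee_rot'].round(3).tolist())
C=np.array([.54,.2411]);d=p[:2]-C;print('gap',d@[.9734,-.2291]*1e3-114.3,'lat',d@[.2291,.9734]*1e3)
E
```

```text
11.85 [0.67968644 0.2102752  0.15288469] [[-0.973, 0.232, -0.004], [0.232, 0.973, -0.0], [0.004, -0.001, -1.0]]
gap 28.73273971514068 lat 1.9972976534154765
```

View pics/m4.png

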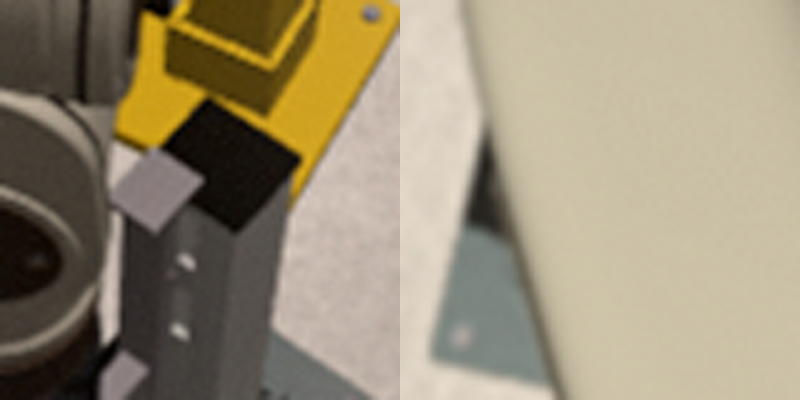

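Scene crop: the press tab is at (341.4, 228) in full-frame pixels, with its near corner partly over the cap, and the slot-edge dots are at about (347.3,242.5) and (346,256). The forearm blocks the top view. I'll use the tab's known position to remove the camera bias from the slot heights.

```bash
python3 - <<'E'
from h import *
S=np.load('s3.npy');cs=r.calibration('scene')
e=np.array([-.9734,.2291,0]);C=np.array([.54,.2411,0])
p=np.array([.67969,.21028,.15288]);ex=np.array([-.973,.232,.004])
tab=p+ex*.0943+[0,0,-.0073+.160]
g=S.sum(2)
m=np.zeros(g.shape,np.uint8);sub=S[217:238,328:354];m[217:238,328:354]=(sub.min(2)>88)
n,l,st,ce=cv2.connectedComponentsWithStats(m);i=1+st[1:,4].argmax();print('tab px',ce[i],st[i],'pred',proj(cs,tab))
pts=np.argwhere(l==i)[:,::-1].astype(np.float32);print(cv2.minAreaRect(pts)[0])
print('corners pred',[np.round(proj(cs,tab+ex*a+np.array([.232,.973,0])*b),1).tolist() for a in(-.012,.012) for b in(-.015,.015)])
for nm,x,y,z0 in(('up',347,242,.2),('lo',346,256,.14)):
    w=g[y-5:y+6,x-5:x+6];w=np.clip(w-np.median(w)-60,0,None);Y,X=np.mgrid[y-5:y+6,x-5:x+6]
    u,v=(w*X).sum()/w.sum(),(w*Y).sum()/w.sum();print(nm,(u,v),[np.round(proj(cs,C-e*.018+[0,0,z0+d]),2).tolist() for d in(0,.006)])
capp=[np.round(proj(cs,C+[0,0,z]),2).tolist() for z in(.252,.256,.262)];print('cap pred',capp,'obs 354.2 222.9')
E
```

```text
tab px [333.90909091 222.22727273] [332 219   6   8  22] pred (np.float64(341.8751293657768), np.float64(225.51721333618653))
(333.5, 223.00001525878906)
corners pred [[331.5, 225.5], [344.4, 234.3], [339.4, 217.0], [352.3, 225.6]]
up (np.float64(346.98403830806063), np.float64(241.8316041500399)) [[348.17, 242.5], [348.31, 241.03]]
lo (np.float64(345.46449704142015), np.float64(255.73742603550295)) [[346.85, 256.43], [346.97, 255.1]]
cap pred [[354.87, 223.21], [354.99, 222.13], [355.18, 220.49]] obs 354.2 222.9
```

The tab's offset of about +2 px matches the cap's offset, so the touch height (+6 mm) stands. I'll centre laterally and ease in.

{"method": "jog_arm", "body": {"commands": [{"dx": 0,"dy": -2,"dz": -0.5,"rx": 0,"ry": 0,"rz": 0,"fingers": 0},{"dx": 4,"dy": 0,"dz": 0,"rx": 0,"ry": 0,"rz": 0,"fingers": 0},{"dx": 3,"dy": 0,"dz": 0,"rx": 0,"ry": 0,"rz": 0,"fingers": 0},{"dx": 0,"dy": 0,"dz": 0,"rx": 0,"ry": 0,"rz": 0,"fingers": 0}]}}

```text
t: 12.18
ee_pos: [0.6723, 0.2088, 0.1537]
ee_rot: [[-0.972, 0.234, -0.003], [0.234, 0.972, -0.0], [0.003, -0.001, -1.0]]
wrist_force: [-0.3, 0.9, -3.5]
grip_width: 0.0133
```

```bash
cat > st.py <<'E'
from h import *
s=r.get_state();p=s['ee_pos'];C=np.array([.54,.2411]);d=p[:2]-C;R=s['ee_rot']
print(round(s['t'],2),'gap %.1f lat %.1f z %.4f'%(d@[.9734,-.2291]*1e3-114.3,d@[.2291,.9734]*1e3,p[2]),'yaw %.2f'%np.degrees(np.arctan2(R[1,0],R[0,0])),'vert',R[2].round(4),'F',s['wrist_force'].round(1),'M',s['wrist_torque'].round(2))
E
python3 st.py
```

```text
12.18 gap 21.9 lat -1.1 z 0.1537 yaw 166.49 vert [ 3.1e-03 -8.0e-04 -1.0e+00] F [-0.3  0.9 -3.5] M [-0.03 -0.01  0.02]
```

{"method": "jog_arm", "body": {"commands": [{"dx": 1,"dy": 0.7,"dz": 0,"rx": 0,"ry": 0,"rz": 0,"fingers": 0},{"dx": 2,"dy": 0,"dz": 0,"rx": 0,"ry": 0,"rz": 0,"fingers": 0},{"dx": 2,"dy": 0,"dz": 0,"rx": 0,"ry": 0,"rz": 0,"fingers": 0},{"dx": 2,"dy": 0,"dz": 0,"rx": 0,"ry": 0,"rz": 0,"fingers": 0},{"dx": 1.5,"dy": 0,"dz": 0,"rx": 0,"ry": 0,"rz": 0,"fingers": 0}]}}

```text
t: 12.6
ee_pos: [0.6633, 0.212, 0.1541]
ee_rot: [[-0.972, 0.233, -0.003], [0.233, 0.972, 0.0], [0.003, -0.001, -1.0]]
wrist_force: [0.1, 0.2, -2.3]
grip_width: 0.0129
```

```bash
python3 st.py
```

```text
12.6 gap 12.4 lat -0.1 z 0.1541 yaw 166.52 vert [ 2.7e-03 -5.0e-04 -1.0e+00] F [ 0.1  0.2 -2.3] M [ 0.02  0.02 -0.04]
```

{"method": "jog_arm", "body": {"commands": [{"dx": 1.5,"dy": 0,"dz": 0.3,"rx": 0,"ry": 0,"rz": 0,"fingers": 0},{"dx": 1.5,"dy": 0,"dz": 0,"rx": 0,"ry": 0,"rz": 0,"fingers": 0},{"dx": 1.5,"dy": 0,"dz": 0,"rx": 0,"ry": 0,"rz": 0,"fingers": 0},{"dx": 1.5,"dy": 0,"dz": 0,"rx": 0,"ry": 0,"rz": 0,"fingers": 0},{"dx": 1,"dy": 0,"dz": 0,"rx": 0,"ry": 0,"rz": 0,"fingers": 0}]}}

```text
t: 13.02
ee_pos: [0.6555, 0.2141, 0.1538]
ee_rot: [[-0.973, 0.233, -0.003], [0.233, 0.973, 0.0], [0.003, -0.001, -1.0]]
wrist_force: [0.3, 0.8, -3.0]
grip_width: 0.0127
```

```bash
python3 st.py
```

```text
13.02 gap 4.3 lat 0.2 z 0.1538 yaw 166.54 vert [ 2.8e-03 -6.0e-04 -1.0e+00] F [ 0.3  0.8 -3. ] M [0.01 0.04 0.01]
```

Going in freely, with no side force. I'll continue until the upstand meets the face.

{"method": "jog_arm", "body": {"commands": [{"dx": 1.5,"dy": 0,"dz": 0,"rx": 0,"ry": 0,"rz": 0,"fingers": 0},{"dx": 1.2,"dy": 0,"dz": 0,"rx": 0,"ry": 0,"rz": 0,"fingers": 0},{"dx": 1,"dy": 0,"dz": 0,"rx": 0,"ry": 0,"rz": 0,"fingers": 0},{"dx": 1,"dy": 0,"dz": 0,"rx": 0,"ry": 0,"rz": 0,"fingers": 0},{"dx": 1,"dy": 0,"dz": 0,"rx": 0,"ry": 0,"rz": 0,"fingers": 0}]}}

```text
t: 13.43
ee_pos: [0.6517, 0.2148, 0.1538]
ee_rot: [[-0.972, 0.234, 0.002], [0.234, 0.972, -0.001], [-0.002, -0.0, -1.0]]
wrist_force: [4.7, -0.6, -4.2]
grip_width: 0.013
```

```bash
python3 st.py
```

```text
13.43 gap 0.5 lat 0.0 z 0.1538 yaw 166.48 vert [-2.2e-03 -4.0e-04 -1.0e+00] F [ 4.7 -0.6 -4.2] M [-0.12 -0.65  0.04]
```

{"method": "jog_arm", "body": {"commands": [{"dx": -1.2,"dy": 0,"dz": 0,"rx": 0,"ry": 0.2,"rz": 0,"fingers": 0},{"dx": 0,"dy": 0,"dz": 1,"rx": 0,"ry": 0,"rz": 0,"fingers": 0},{"dx": 0,"dy": 0,"dz": 1.5,"rx": 0,"ry": 0,"rz": 0,"fingers": 0},{"dx": 0,"dy": 0,"dz": 1.5,"rx": 0,"ry": 0,"rz": 0,"fingers": 0},{"dx": 0,"dy": 0,"dz": 1.5,"rx": 0,"ry": 0,"rz": 0,"fingers": 0}]}}

```text
t: 13.85
ee_pos: [0.6516, 0.2149, 0.1484]
ee_rot: [[-0.972, 0.233, -0.004], [0.233, 0.972, 0.001], [0.005, 0.0, -1.0]]
wrist_force: [-0.4, -0.4, -3.5]
grip_width: 0.0129
```

```bash
python3 st.py
```

```text
13.85 gap 0.3 lat 0.1 z 0.1484 yaw 166.50 vert [ 4.5e-03  1.0e-04 -1.0e+00] F [-0.4 -0.4 -3.5] M [-0.02  0.04 -0.  ]
```

{"method": "jog_arm", "body": {"commands": [{"dx": -0.5,"dy": 0,"dz": 1,"rx": 0,"ry": -0.2,"rz": 0,"fingers": 0},{"dx": 0,"dy": 0,"dz": 1,"rx": 0,"ry": 0,"rz": 0,"fingers": 0},{"dx": 0,"dy": 0,"dz": 1,"rx": 0,"ry": 0,"rz": 0,"fingers": 0},{"dx": 0,"dy": 0,"dz": 0.8,"rx": 0,"ry": 0,"rz": 0,"fingers": 0}]}}

```text
t: 14.18
ee_pos: [0.6519, 0.215, 0.144]
ee_rot: [[-0.972, 0.233, -0.001], [0.233, 0.972, 0.0], [0.001, 0.0, -1.0]]
wrist_force: [0.9, -0.3, -1.3]
grip_width: 0.0131
```

```bash
python3 st.py
```

```text
14.18 gap 0.6 lat 0.2 z 0.1440 yaw 166.51 vert [ 0.0011  0.     -1.    ] F [ 0.9 -0.3 -1.3] M [-0.03  0.06  0.  ]
```

{"method": "jog_arm", "body": {"commands": [{"dx": -0.2,"dy": 0,"dz": 0.7,"rx": 0,"ry": 0,"rz": 0,"fingers": 0},{"dx": 0,"dy": 0,"dz": 0.7,"rx": 0,"ry": 0,"rz": 0,"fingers": 0},{"dx": 0,"dy": 0,"dz": 0.7,"rx": 0,"ry": 0,"rz": 0,"fingers": 0}]}}

```text
t: 14.43
ee_pos: [0.6522, 0.2152, 0.1433]
ee_rot: [[-0.972, 0.233, 0.0], [0.233, 0.972, 0.001], [0.0, 0.001, -1.0]]
wrist_force: [0.0, -0.0, 1.1]
grip_width: 0.0132
```

```bash
python3 st.py
```

```text
14.43 gap 0.8 lat 0.5 z 0.1433 yaw 166.53 vert [ 3.0e-04  1.4e-03 -1.0e+00] F [ 0.  -0.   1.1] M [-0.02  0.43  0.07]
```

{"method": "jog_arm", "body": {"commands": [{"dx": 0,"dy": -0.3,"dz": 0.9,"rx": 0,"ry": 0,"rz": 0,"fingers": 0},{"dx": 0,"dy": 0,"dz": 0.9,"rx": 0,"ry": 0,"rz": 0,"fingers": 0},{"dx": 0,"dy": 0,"dz": 0.9,"rx": 0,"ry": 0,"rz": 0,"fingers": 0}]}}

```text
t: 14.68
ee_pos: [0.6522, 0.2154, 0.1427]
ee_rot: [[-0.973, 0.233, 0.002], [0.233, 0.973, 0.003], [-0.001, 0.004, -1.0]]
wrist_force: [-0.5, -1.2, 3.7]
grip_width: 0.0126
```

```bash
python3 st.py
```

```text
14.68 gap 0.8 lat 0.7 z 0.1427 yaw 166.54 vert [-9.0e-04  3.7e-03 -1.0e+00] F [-0.5 -1.2  3.7] M [0.02 0.69 0.1 ]
```

{"method": "jog_arm", "body": {"commands": [{"dx": 0,"dy": 0,"dz": 0,"rx": 0,"ry": 0,"rz": 0,"fingers": 0.4},{"dx": 0,"dy": 0,"dz": 0,"rx": 0,"ry": 0,"rz": 0,"fingers": 0.6},{"dx": 0,"dy": 0,"dz": 0,"rx": 0,"ry": 0,"rz": 0,"fingers": 0.8},{"dx": 0,"dy": 0,"dz": 0,"rx": 0,"ry": 0,"rz": 0,"fingers": 0.8},{"dx": 0,"dy": 0,"dz": 0,"rx": 0,"ry": 0,"rz": 0,"fingers": 0.8},{"dx": 0,"dy": 0,"dz": 0,"rx": 0,"ry": 0,"rz": 0,"fingers": 0.8}]}}

```text
t: 15.18
ee_pos: [0.6535, 0.2155, 0.1426]
ee_rot: [[-0.972, 0.233, 0.005], [0.233, 0.972, 0.003], [-0.004, 0.004, -1.0]]
wrist_force: [0.2, -0.2, 0.0]
grip_width: 0.0686
```

```bash
python3 - <<'E'
import runpy;runpy.run_path('st.py')
from h import *
S=np.mean([r.grab_frame('scene').astype(float) for _ in range(2)],0);np.save('s5.npy',S)
save('s5.png',np.clip((S-15)*2,0,255).astype(np.uint8),(270,170,430,290),5)
E
```

```text
15.18 gap 2.0 lat 1.0 z 0.1426 yaw 166.53 vert [-0.0041  0.0039 -1.    ] F [ 0.2 -0.2  0. ] M [ 0.02  0.05 -0.02]
```

View pics/s5.png

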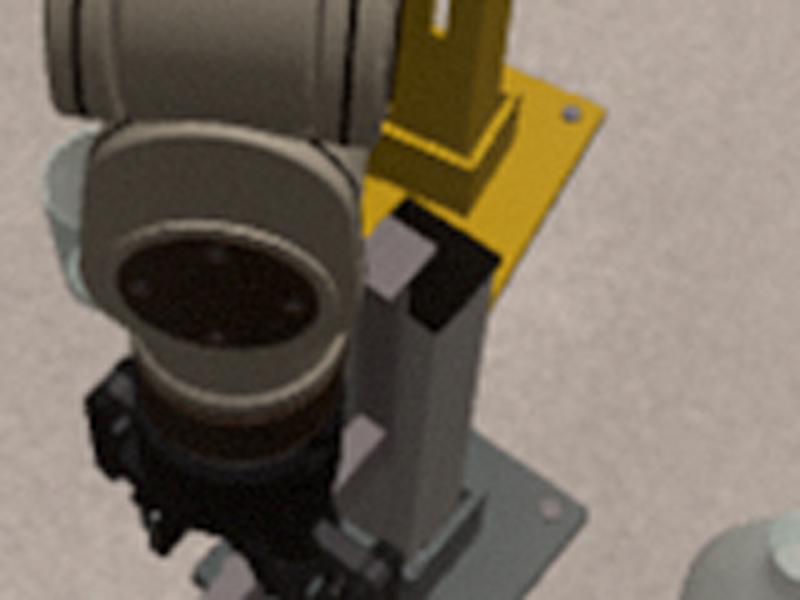

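The bracket hangs level on the ball, with the tab lying over the cap at about (397,258) in the crop. I'll lift clear, shut the fingers and go over the tab.

{"method": "jog_arm", "body": {"commands": [{"dx": 0,"dy": 0,"dz": -15,"rx": 0.2,"ry": 0.2,"rz": 0,"fingers": 0.8},{"dx": 0,"dy": 0,"dz": -30,"rx": 0,"ry": 0,"rz": 0,"fingers": 0.8},{"dx": 0,"dy": 0,"dz": -35,"rx": 0,"ry": 0,"rz": 0,"fingers": 0.8},{"dx": 0,"dy": 0,"dz": -35,"rx": 0,"ry": 0,"rz": 0,"fingers": 0.5},{"dx": 0,"dy": 0,"dz": -38,"rx": 0,"ry": 0,"rz": 0,"fingers": 0},{"dx": 0,"dy": 0,"dz": -38,"rx": 0,"ry": 0,"rz": 0,"fingers": 0},{"dx": 0,"dy": 0,"dz": -10,"rx": 0,"ry": 0,"rz": 0,"fingers": 0},{"dx": 0,"dy": 0,"dz": 0,"rx": 0,"ry": 0,"rz": 0,"fingers": 0}], "newtons": 60}}

```text
t: 15.95
ee_pos: [0.6505, 0.2144, 0.3471]
ee_rot: [[-0.972, 0.233, -0.009], [0.233, 0.972, -0.003], [0.008, -0.005, -1.0]]
wrist_force: [0.9, 0.2, -0.2]
grip_width: 0.0075
```

```bash
python3 st.py
```

```text
15.95 gap -0.6 lat -0.7 z 0.3471 yaw 166.53 vert [ 0.0083 -0.0054 -1.    ] F [ 0.9  0.2 -0.2] M [-0.01 -0.05  0.04]
```

{"method": "jog_arm", "body": {"commands": [{"dx": 30,"dy": 0.7,"dz": 0,"rx": -0.3,"ry": -0.5,"rz": 0,"fingers": 0},{"dx": 32,"dy": 0,"dz": 0,"rx": 0,"ry": 0,"rz": 0,"fingers": 0},{"dx": 30,"dy": 0,"dz": 0,"rx": 0,"ry": 0,"rz": 0,"fingers": 0},{"dx": 0,"dy": 0,"dz": 0,"rx": 0,"ry": 0,"rz": 0,"fingers": 0},{"dx": 0,"dy": 0,"dz": 18,"rx": 0,"ry": 0,"rz": 0,"fingers": 0},{"dx": 0,"dy": 0,"dz": 16,"rx": 0,"ry": 0,"rz": 0,"fingers": 0},{"dx": 0,"dy": 0,"dz": 6,"rx": 0,"ry": 0,"rz": 0,"fingers": 0},{"dx": 0,"dy": 0,"dz": 0,"rx": 0,"ry": 0,"rz": 0,"fingers": 0}]}}

```text
t: 16.62
ee_pos: [0.5591, 0.237, 0.2887]
ee_rot: [[-0.972, 0.234, -0.013], [0.234, 0.972, -0.006], [0.011, -0.009, -1.0]]
wrist_force: [2.0, -0.6, 1.8]
grip_width: 0.0001
```

```bash
python3 st.py
```

```text
16.62 gap -94.8 lat 0.4 z 0.2887 yaw 166.49 vert [ 0.011  -0.009  -0.9999] F [ 2.  -0.6  1.8] M [ 0.02 -0.14 -0.03]
```

{"method": "jog_arm", "body": {"commands": [{"dx": 0,"dy": 0,"dz": 1,"rx": -0.5,"ry": -0.6,"rz": 0,"fingers": 0},{"dx": 0,"dy": 0,"dz": 1.5,"rx": 0,"ry": 0,"rz": 0,"fingers": 0},{"dx": 0,"dy": 0,"dz": 1.5,"rx": 0,"ry": 0,"rz": 0,"fingers": 0}]}}

```text
t: 16.87
ee_pos: [0.5594, 0.2371, 0.2859]
ee_rot: [[-0.972, 0.234, 0.0], [0.234, 0.972, 0.002], [0.0, 0.002, -1.0]]
wrist_force: [-2.2, 0.1, 7.1]
grip_width: -0.0001
```

```bash
python3 st.py
```

```text
16.87 gap -94.5 lat 0.6 z 0.2859 yaw 166.47 vert [ 0.      0.0017 -1.    ] F [-2.2  0.1  7.1] M [ 0.06  0.56 -0.03]
```

{"method": "jog_arm", "body": {"commands": [{"dx": 0,"dy": 0,"dz": 1.5,"rx": 0,"ry": 0,"rz": 0,"fingers": 0},{"dx": 0,"dy": 0,"dz": 1.5,"rx": 0,"ry": 0,"rz": 0,"fingers": 0},{"dx": 0,"dy": 0,"dz": 1.5,"rx": 0,"ry": 0,"rz": 0,"fingers": 0},{"dx": 0,"dy": 0,"dz": 1.5,"rx": 0,"ry": 0,"rz": 0,"fingers": 0}]}}

```text
t: 17.2
ee_pos: [0.5595, 0.2376, 0.2855]
ee_rot: [[-0.972, 0.234, 0.003], [0.234, 0.972, 0.005], [-0.002, 0.006, -1.0]]
wrist_force: [-2.8, -1.3, 6.1]
grip_width: 0.0003
```

```bash
python3 st.py
```

```text
17.2 gap -94.5 lat 1.0 z 0.2855 yaw 166.45 vert [-0.0018  0.006  -1.    ] F [-2.8 -1.3  6.1] M [-0.13  0.67 -0.01]
```

{"method": "jog_arm", "body": {"commands": [{"dx": 0.5,"dy": -0.3,"dz": 2.5,"rx": 0.2,"ry": 0,"rz": 0,"fingers": 0},{"dx": 0.3,"dy": 0,"dz": 2.5,"rx": 0,"ry": 0,"rz": 0,"fingers": 0},{"dx": 0,"dy": 0,"dz": 2.5,"rx": 0,"ry": 0,"rz": 0,"fingers": 0}]}}

```text
t: 17.45
ee_pos: [0.5596, 0.2383, 0.2832]
ee_rot: [[-0.972, 0.234, 0.007], [0.235, 0.972, 0.006], [-0.006, 0.008, -1.0]]
wrist_force: [-2.8, 0.2, 7.7]
grip_width: -0.0
```

```bash
python3 st.py
```

```text
17.45 gap -94.6 lat 1.8 z 0.2832 yaw 166.44 vert [-0.0055  0.0079 -1.    ] F [-2.8  0.2  7.7] M [0.05 0.8  0.04]
```

{"method": "jog_arm", "body": {"commands": [{"dx": 0.3,"dy": -1,"dz": 2.5,"rx": 0.4,"ry": 0.3,"rz": 0,"fingers": 0},{"dx": 0.2,"dy": -0.3,"dz": 2.5,"rx": 0,"ry": 0,"rz": 0,"fingers": 0},{"dx": 0,"dy": 0,"dz": 2.5,"rx": 0,"ry": 0,"rz": 0,"fingers": 0}]}}

```text
t: 17.7
ee_pos: [0.5594, 0.2383, 0.2797]
ee_rot: [[-0.972, 0.234, 0.004], [0.234, 0.972, 0.005], [-0.002, 0.006, -1.0]]
wrist_force: [-2.9, 0.1, 4.9]
grip_width: 0.0001
```

```bash
python3 st.py
```

```text
17.7 gap -94.8 lat 1.7 z 0.2797 yaw 166.44 vert [-0.0023  0.0057 -1.    ] F [-2.9  0.1  4.9] M [0.1  0.62 0.02]
```

{"method": "jog_arm", "body": {"commands": [{"dx": 0.3,"dy": -0.5,"dz": 2,"rx": 0.3,"ry": 0,"rz": 0,"fingers": 0},{"dx": 0,"dy": 0,"dz": 2,"rx": 0,"ry": 0,"rz": 0,"fingers": 0},{"dx": 0,"dy": 0,"dz": 1.5,"rx": 0,"ry": 0,"rz": 0,"fingers": 0},{"dx": 0,"dy": 0,"dz": 1.5,"rx": 0,"ry": 0,"rz": 0,"fingers": 0}]}}

```text
t: 18.03
ee_pos: [0.5595, 0.2381, 0.2759]
ee_rot: [[-0.972, 0.235, 0.006], [0.235, 0.972, 0.001], [-0.005, 0.003, -1.0]]
wrist_force: [-3.0, -0.5, 10.4]
grip_width: 0.0
```

```bash
python3 st.py
```

```text
18.03 gap -94.6 lat 1.5 z 0.2759 yaw 166.43 vert [-0.0052  0.0027 -1.    ] F [-3.  -0.5 10.4] M [-0.15  0.94 -0.02]
```

{"method": "jog_arm", "body": {"commands": [{"dx": 0.2,"dy": 0,"dz": 2,"rx": 0,"ry": 0,"rz": 0,"fingers": 0},{"dx": 0,"dy": 0,"dz": 2,"rx": 0,"ry": 0,"rz": 0,"fingers": 0},{"dx": 0,"dy": 0,"dz": 2,"rx": 0,"ry": 0,"rz": 0,"fingers": 0}]}}

```text
t: 18.28
ee_pos: [0.5595, 0.2381, 0.2759]
ee_rot: [[-0.972, 0.235, 0.012], [0.235, 0.972, 0.004], [-0.011, 0.007, -1.0]]
wrist_force: [-3.8, -0.9, 11.1]
grip_width: 0.0004
```

```bash
python3 st.py
```

```text
18.28 gap -94.6 lat 1.5 z 0.2759 yaw 166.42 vert [-0.0106  0.0069 -0.9999] F [-3.8 -0.9 11.1] M [-0.1   0.88  0.01]
```

Hard stop at 0.2759, against an expected home height of 0.276. I'll retract and check.

{"method": "jog_arm", "body": {"commands": [{"dx": 0,"dy": 0,"dz": -10,"rx": 0.3,"ry": 0.5,"rz": 0,"fingers": 0},{"dx": 0,"dy": 0,"dz": -30,"rx": 0,"ry": 0,"rz": 0,"fingers": 0},{"dx": 0,"dy": 0,"dz": -35,"rx": 0,"ry": 0,"rz": 0,"fingers": 0},{"dx": 25,"dy": -25,"dz": 0,"rx": 0,"ry": 0,"rz": 0,"fingers": 0},{"dx": 35,"dy": 0,"dz": 0,"rx": 0,"ry": 0,"rz": 0,"fingers": 0},{"dx": 38,"dy": 0,"dz": 0,"rx": 0,"ry": 0,"rz": 0,"fingers": 0},{"dx": 38,"dy": 0,"dz": 0,"rx": 0,"ry": 0,"rz": 0,"fingers": 0},{"dx": 30,"dy": 0,"dz": 0,"rx": 0,"ry": 0,"rz": 0,"fingers": 0},{"dx": 20,"dy": 0,"dz": 0,"rx": 0,"ry": 0,"rz": 0,"fingers": 0},{"dx": 0,"dy": 0,"dz": 0,"rx": 0,"ry": 0,"rz": 0,"fingers": 0}]}}

```text
t: 19.12
ee_pos: [0.3799, 0.2587, 0.3457]
ee_rot: [[-0.97, 0.242, 0.007], [0.242, 0.97, -0.004], [-0.008, -0.002, -1.0]]
wrist_force: [-0.8, 0.4, -0.2]
grip_width: 0.0001
```

```bash
python3 - <<'E'
import runpy;runpy.run_path('st.py')
from h import *
S=np.mean([r.grab_frame('scene').astype(float) for _ in range(3)],0);np.save('s6.npy',S)
save('s6.png',np.clip((S-15)*2,0,255).astype(np.uint8),(280,170,460,305),4.4)
cs=r.calibration('scene');C=np.array([.54,.2411,0]);e=np.array([-.9734,.2291,0]);f=np.array([-.2291,-.9734,0])
for nm,x,z in(('tab',0,.276),('ring',-199,.116+.018),('ring10low tip',-199,.124)):print(nm,np.round(proj(cs,C+e*(x-20)/1e3+[0,0,z]),1))
T=r.grab_frame('top');np.save('t6.npy',T)
for n,a,b in(('flask',S,np.load('scene0.npy')),):
    d=np.abs(a-b).sum(2);print('diff flask',d[265:312,405:450].mean(),'beaker',d[195:233,278:305].mean(),'bg',d[300:380,100:150].mean())
E
```

```text
19.12 gap -274.2 lat -19.5 z 0.3457 yaw 165.97 vert [-0.0076 -0.0018 -1.    ] F [-0.8  0.4 -0.2] M [-0.01 -0.03 -0.01]
tab [349.4 223.3]
ring [285.8 327.4]
ring10low tip [286.1 329.1]
diff flask 10.266981875492514 beaker 3.0467836257309933 bg 3.157999999999999
```

View pics/s6.png

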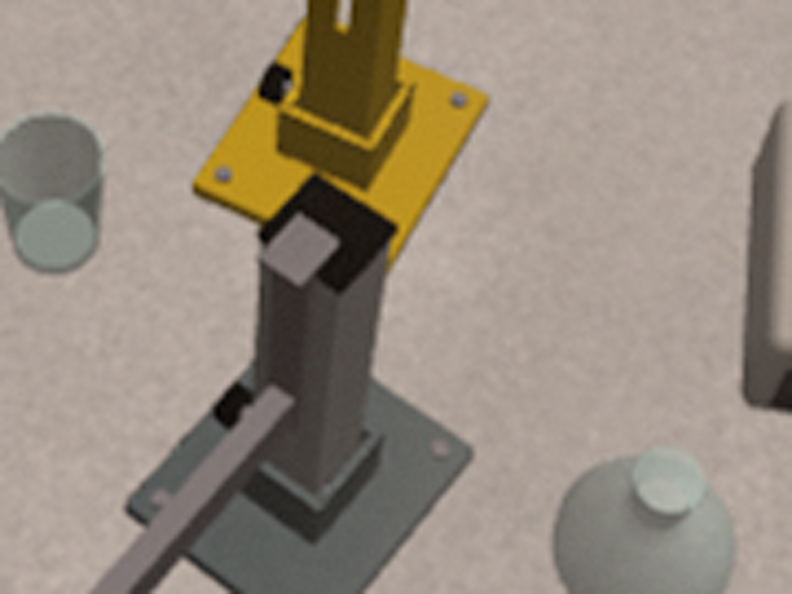

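The tab sits over the cap at (348.2, 226.8) in full-frame pixels, the arm runs straight out, and nothing is touching the robot. Flask and beaker look unmoved. Two more numeric checks: arm level (ring position) and the flask.

```bash
python3 - <<'E'
from h import *
S=np.load('s6.npy');S0=np.load('scene0.npy').astype(float)
g=lambda im:np.float64(im.sum(2))
for n,(x0,y0,x1,y1) in(('flask',(402,265,452,315)),('beaker',(274,192,308,236)),('foot',(340,270,390,312)),('yellow',(330,140,395,205))):
    a=g(S)[y0:y1,x0:x1];b=g(S0)[y0:y1,x0:x1];print(n,cv2.phaseCorrelate(b,a,cv2.createHanningWindow((x1-x0,y1-y0),cv2.CV_64F)))
T=np.load('t6.npy').astype(float);T0=np.load('top0.npy').astype(float)
x0,y0,x1,y1=185,168,225,215;print('flask top',cv2.phaseCorrelate(g(T0)[y0:y1,x0:x1],g(T)[y0:y1,x0:x1],cv2.createHanningWindow((x1-x0,y1-y0),cv2.CV_64F)))
def ring(im,c,x0,y0,x1,y1):
    h=cv2.cvtColor(im.astype(np.uint8),cv2.COLOR_RGB2HSV);m=np.zeros(h.shape[:2],np.uint8);m[y0:y1,x0:x1]=((h[...,1]>85)&(h[...,0]<20))[y0:y1,x0:x1]
    k=max(cv2.findContours(m,cv2.RETR_EXTERNAL,cv2.CHAIN_APPROX_NONE)[0],key=len);return cv2.fitEllipse(k)
cs,ct=r.calibration('scene'),r.calibration('top')
es=ring(S,cs,240,290,330,370);et=ring(T,ct,230,60,300,160);print('ring',es,et)
P=[np.array([[c['fx'],0,c['cx']],[0,c['fy'],c['cy']],[0,0,1]])@np.c_[c['R'],c['t']] for c in(ct,cs)]
X=cv2.triangulatePoints(P[0],P[1],np.array(et[0]).reshape(2,1),np.array(es[0]).reshape(2,1));print('ring X',(X[:3]/X[3]).ravel(),'expected',np.r_[np.array([.54,.2411])+.219*np.array([.9734,-.2291]),.134])
E
```

```text
flask ((-2.2037899249633064, 3.991901722513049), 0.6555255747141708)
beaker ((0.06181899066633889, 0.40887575838440426), 0.9035028999255368)
foot ((0.23892761813148056, 0.6507458719253982), 0.9928656792580348)
yellow ((-0.06643337179168185, -0.08046226807966406), 0.9222490830088265)
flask top ((0.3662475980874085, -3.4519623605848047), 0.4634970707655938)
ring ((284.82177734375, 330.717529296875), (39.0738410949707, 40.186649322509766), 53.507843017578125) ((278.85369873046875, 92.32905578613281), (32.14035415649414, 40.838844299316406), 127.42475128173828)
ring X [0.76008864 0.19659627 0.13914277] expected [0.7531746 0.1909271 0.134    ]
```

Phase correlation suggests the flask's patch shifted, with low confidence. I'll check that through time and by direct view.

```bash
python3 - <<'E'
from h import *
g=lambda im:np.float64(im.sum(2))
F={n:np.load(n+'.npy').astype(float) for n in('scene0','scene1','s3','s5','s6')}
x0,y0,x1,y1=402,262,456,315
w=cv2.createHanningWindow((x1-x0,y1-y0),cv2.CV_64F)
for n in F: print(n,cv2.phaseCorrelate(g(F['scene0'])[y0:y1,x0:x1],g(F[n])[y0:y1,x0:x1],w),np.abs(F[n]-F['scene0']).sum(2)[y0:y1,x0:x1].mean())
cr=lambda im,x,y,w,h:cv2.resize(np.clip((im[y:y+h,x:x+w]-15)*2,0,255).astype(np.uint8),(400,300),interpolation=cv2.INTER_CUBIC)
T,T0=np.load('t6.npy').astype(float),np.load('top0.npy').astype(float)
save('m6.png',np.vstack([np.hstack([cr(F['scene0'],396,255,72,54),cr(F['s6'],396,255,72,54)]),np.hstack([cr(T0,165,155,72,54),cr(T,165,155,72,54)])]))
E
```

```text
scene0 ((0.0, 0.0), 1.0) 0.0
scene1 ((-2.8983703992033654, 3.3553244286125086), 0.6270132619372022) 10.952480782669461
s3 ((-2.4639917314499122, 3.8182460418647928), 0.6837895055298616) 11.020090845562544
s5 ((-2.2266719198802356, 4.047353749091581), 0.6332874778557231) 9.792278127183788
s6 ((-2.345466889122882, 3.9457114980411134), 0.7065834499259901) 9.051362683438153
```

View pics/m6.png

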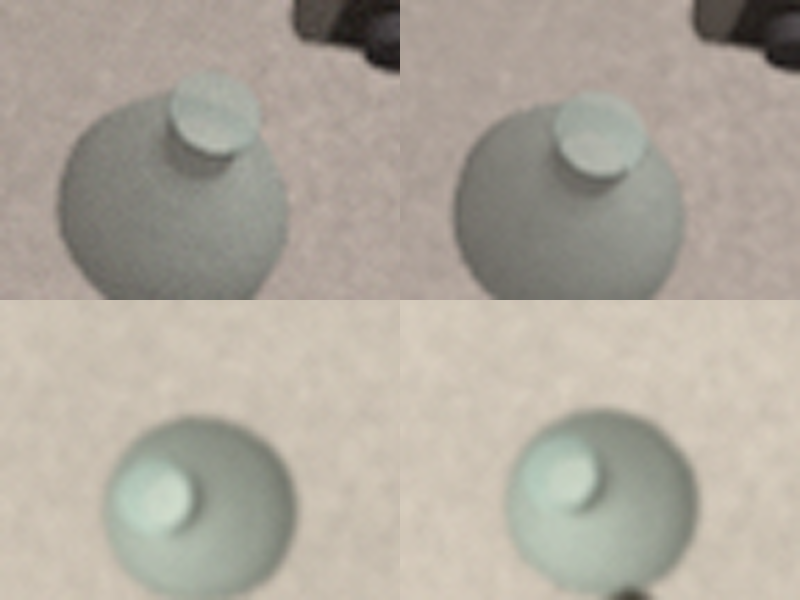

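The flask's neck shows about a 4 px difference between the t=0 picture and the one at t=2.5. It has not moved in any later picture, and its base is unchanged. I was never near it (tool at z ≥ 0.23 or more than 12 cm away), so I'll leave it alone. In the scene view the ring is within 1 px of where a level arm puts it. Handing in.

```bash
python3 -c "
from station import r
print(r.sign_off(), r.get_state()['t'])"
```

```text
the job is handed in; nothing more can be done
the job is handed in; nothing more can be done
```

The bracket is hooked into both slots of the grey column and pressed down to its stop. The robot is clear of it, and I handed the job in about 19.5 s into the run.

**How it went**
- **Finding the column:** I felt the channel's top and both sides with the shut fingers. The channel stood about 6 mm above its nominal height.
- **Inserting:** I gripped the bracket by the bar and slid the claws in; the upstand met the face at about 5 N. I lowered it onto the ball catch at about 21 mm above home and let go.
- **Pressing:** I pressed the tab down with readings of 5–11 N. It stopped hard at 0.2759 m; the height expected for home was 0.276 m. I never saw a clear snap in the forces, and the catch position itself cannot be read.

**Last checks**
- **Seating and level:** In the scene view the flask rest is within about 1 px of where a level arm would put it.
- **Disagreements:** Combining both cameras put the ring about 5 mm high and 9 mm off sideways. I discounted this because the robot probably hid part of the ring in the top view. The tab looked about 1 px lower than predicted, by eye.
- **Beaker:** It had not moved.
- **Flask (unexplained):** Its neck looks about 4 px (roughly 10 mm) different from the t = 0 picture, while its body had hardly moved. The change was already there at 2.5 s and stayed the same afterwards. As far as I can tell the robot never came near it, so I left it alone.

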